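# Stand the finished carvings on their plinths

## Task

Four limewood carvings are finished: stand each one upright in the middle of the dark plinth whose shape and size match its foot (acorn on the large round, lighthouse on the small round, house on the square, bear on the oblong), with the feet of the house and the bear parallel to the sides of their plinths, whichever way they face. Set them down rather than dropping them, and do not knock over the mallet that stands among them.

Things in the scene. Friction and masses are not known exactly. Their poses are not given: they have to be found in the camera images.
- acorn_mid (a point): Carved acorn, 88 mm tall, on a round foot 64 mm across and 11 mm thick; above a thin neck its cup is a cylinder 44 mm across from 26 to 52 mm up (grip here), then the nut, 37 mm across, tapers to a point at the top. Loose pale limewood, upright. Point: half-way up, on the axis through the middle of its foot; z up.
- lighthouse_mid (a point): Carved lighthouse, 92 mm tall, on a round foot 40 mm across and 10 mm thick; its tower is a plain cylinder 30 mm across from 13 to 68 mm up (grip here), with a narrower lantern and small pointed dome on top. Loose pale limewood, upright. Point: half-way up, on the axis through the middle of its foot; z up.
- house_mid (a point): Carved little house, 76 mm tall with its chimney, on a square foot 52 x 52 mm, 12 mm thick. Walls 38 mm apart along x (flat gable ends: best grip) and 44 mm apart along y, from 12 to 50 mm up; roof ridge along x, 72 mm up. Loose pale limewood, upright. Point: half-way up, on the axis through the middle of its foot; z up. x, y square to the foot; door at -x.
- bear_mid (a point): Carved bear on four legs, 76 mm tall, on an oblong foot 88 mm (along x) x 42 mm (along y), 12 mm thick. Flat-sided body 30 mm wide along y, from 31 to 63 mm up, reaching from x = -35 to +27 mm (grip it across y); the head, 26 mm wide, is at +x and reaches x = 52 mm. Loose pale limewood, upright. Point: half-way up, on the axis through the middle of its foot; z up.
- plinth_large_round: Large round plinth 88 mm across, for the 64 mm round foot (inset 64 mm). Fixed to the table, dark wood, 16 mm high, flat on top with a flush paler inset the size of the carving's foot. Origin: centre of its underside, on the table; z up.
- plinth_small_round: Small round plinth 64 mm across, for the 40 mm round foot (inset 40 mm). Fixed to the table, dark wood, 16 mm high, flat on top with a flush paler inset the size of the carving's foot. Origin: centre of its underside, on the table; z up.
- plinth_square: Square plinth 76 x 76 mm, for the 52 mm square foot (inset 52 mm). Fixed to the table, dark wood, 16 mm high, flat on top with a flush paler inset the size of the carving's foot. Origin: centre of its underside, on the table; z up. x and y are square to its sides.
- plinth_oblong: Oblong plinth 112 mm (along x) x 66 mm (along y), for the oblong foot (inset 88 x 42 mm). Fixed to the table, dark wood, 16 mm high, flat on top with a flush paler inset the size of the carving's foot. Origin: centre of its underside, on the table; z up.
- mallet_mid (a point): Short palm mallet, 122 mm tall, standing head down among the carvings: black head 62 mm across and 68 mm high, pale handle 28 mm across above. Loose, not part of the job, must stay standing. This point is half-way up on its axis.
Not all that is in view belongs to the job. Leave any orange or pink look-alike of the part that bears house_mid alone.

How it is judged:
At the end, for the whole second after the job is handed in: Each carving stands on its own plinth: centre within 12 mm of the plinth's centre horizontally, foot resting on the plinth's top (height within 4 mm), tilted less than 0.1 rad, at rest (under 0.02 m/s); house sides (any quarter turn) and bear length (either way round) within 0.2 rad of the plinth's (horizontal distance between acorn_mid and plinth_large_round below 0.012 m and z of acorn_mid in the frame of plinth_large_round between 0.056 and 0.064 m and angle between each of acorn_mid, lighthouse_mid, house_mid, bear_mid's own z axis and vertical below 0.1 rad and linear speed of each of acorn, lighthouse, house, bear below 0.02 m/s and horizontal distance between lighthouse_mid and plinth_small_round below 0.012 m and z of lighthouse_mid in the frame of plinth_small_round between 0.058 and 0.066 m and horizontal distance between house_mid and plinth_square below 0.012 m and z of house_mid in the frame of plinth_square between 0.05 and 0.058 m and (angle between the x axis of house_mid and the x axis of plinth_square, either way round below 0.2 rad or angle between the x axis of house_mid and the y axis of plinth_square, either way round below 0.2 rad) and horizontal distance between bear_mid and plinth_oblong below 0.012 m and z of bear_mid in the frame of plinth_oblong between 0.05 and 0.058 m and angle between the x axis of bear_mid and the x axis of plinth_oblong, either way round below 0.2 rad); the robot touches nothing.
It fails at once if the acorn is dropped or thrown (moves faster than 0.7 m/s while the fingers do not hold it: a fall of about 25 mm) (linear speed of acorn above 0.7 m/s and contact force between the fingers and acorn below 0.05 N).
It fails at once if the lighthouse is dropped or thrown (moves faster than 0.7 m/s while the fingers do not hold it: a fall of about 25 mm) (linear speed of lighthouse above 0.7 m/s and contact force between the fingers and lighthouse below 0.05 N).
It fails at once if the house is dropped or thrown (moves faster than 0.7 m/s while the fingers do not hold it: a fall of about 25 mm) (linear speed of house above 0.7 m/s and contact force between the fingers and house below 0.05 N).
It fails at once if the bear is dropped or thrown (moves faster than 0.7 m/s while the fingers do not hold it: a fall of about 25 mm) (linear speed of bear above 0.7 m/s and contact force between the fingers and bear below 0.05 N).
It fails at once if the mallet is knocked over (tilts more than 0.5 rad) (angle between mallet_mid's own z axis and vertical above 0.5 rad).
It also fails if it takes over 120 s, if anything falls off the work surface, if the arm or the gripper's body presses on something with over 40 N, if the wrist force passes 120 N, or if a joint passes its speed limit or range.

## Robot

A 7-joint arm with a two-finger parallel gripper is mounted at the origin on the work surface. World frame = base frame: x ahead of the robot, y to its left, z up, the work surface at z = 0. Lengths are in m, angles in rad, forces in N, time in s.
With the tool pointing down it reaches from about 0.4 to 0.9 m from the base axis. Payload 5.6 kg.
Tool frame: the origin (TCP) lies on the centre line of the jaws, within the pads' length; the fingertips stand 14 mm ahead of it and the grasp point (between the pads) lies 5 mm behind it; z points along the fingers, x is the direction in which the jaws open and shut, and the axes are right-handed (so a half turn about z gives the same grasp; the last joint's range is limited). The gripper opens to 92 mm and grips with 3 to 60 N. Pads are 20 mm wide; open, the fingers measure 128 mm over their backs; the gripper's body (75 mm by 189 mm) begins 69 mm behind the grasp point.
Start: joints at [-1.392, 0.468, -0.012, 1.603, 0.006, 1.071, -0.056], TCP at [0.143, 0.634, 0.229] pointing down, gripper open.
Joint ranges: [-2.53, 2.53], [-0.31, 2.02], [-1.57, 1.55], [0.28, 2.44], [-1.29, 4.43], [0.15, 1.84], [-2.92, 2.92]. Speed limits (rad/s): [2.57, 2.57, 3.14, 3.14, 3.14, 3.14, 3.14].

## Interface

Orientations are given as a unit quaternion [x, y, z, w].
In Python, from workcell import ctrl gives the robot as it stands.
- The arm moves only by the tool step_arm, never from a script. Its argument "steps" is a list that holds one entry, the list of rows, each a list of 5 numbers: the shift along the tool's x, y, z in mm, then the turn about the tool's z in degrees, then the opening in per cent of the stroke, from 0 (shut) to 100 (fully open). In form: [[[x, y, z, twist, gripper], ...]]. A call has 1 to 10 rows; each row shifts and turns the commanded pose from where the row before left it, along the tool's axes as they then stand; what a row does not reach is not made up. A row lasts 1/10 s, in which the tool goes at most 50 mm and 8.59 degrees, less where a joint would pass 70% of its speed; a pose out of reach is approached as far as the arm can. A call with a gripper value outside its range is refused whole. The fingers move at their own pace and stop on an object; "force" is the grip in N (left out, the last holds). Time passes only in rows, so rows that do not move let the fingers close. It gives the time, the measured TCP pose, the force and the opening at its end, in the units of the state.
- ctrl.get_obs(): the state, without advancing time (a new reading comes with each control period).
- ctrl.camera(name): name is "scene" or "side" or "wrist"; returns the picture (400x640x3 uint8, red, green, blue); there is no depth.
- ctrl.camera_model(name): a dict with "camera_matrix" (3x3 intrinsics, pixels), "k1" (the pictures are not rectified: a ray, as slopes to the right and down, at radius r is drawn at 1 + k1 r^2 times it, then the intrinsics apply), "origin" and "orientation" of the camera in the world. Camera axes: x right, y down, z forward; pixel columns grow to the right and rows downward; lengths in m; the calibration is good to about 2 mm. A picture is of the moment at which its call begins: read the wrist's pose just before it. camera_model takes no time and is no camera call; for the wrist camera it gives the pose at the moment of the call.
- ctrl.close_job(): hands the job in, once; it reports no verdict.
Trained networks look in the newest picture that a camera, given by its name, has taken for a name from the list of things; names that differ only in an ending like _2 or _b are one class to them, and where a whole thing is asked for, a point or a joint stands for the part that bears it (a point fixed in the world has none). Each returns a list of dicts, best first, with "confidence" (0 to 1); they miss things now and then, are a little off and sometimes report something else, mostly with a low value. They report only what shows in the picture. A call takes as long as a camera call. They do not tell look-alikes from the thing itself.
- ctrl.find_in(query, camera): "at" ([x, y, z] in m, in world coordinates, good to about 4 mm: the middle of the surface that is visible of it).
- ctrl.trace(query, camera): "pixels" (400x640 bool, what is visible of it).
- ctrl.spot_point(query, camera): "at" ([x, y, z] in m, in world coordinates, good to about 4 mm: a listed point, or the origin of a listed thing).
The state is a dict: "time_s": time; "joint_positions": joint angles; "dq": joint speeds; "joint_torque": joint torques, N m; "position": TCP position; "tool_rot": TCP orientation; "wrist_force": force on the tool from outside, world axes, zero at the start; "torque": the same for the moment, N m; "opening": finger opening in m.
Only numpy, scipy, OpenCV 4.12 (cv2) and the standard library are available. Lean on these libraries where they do the work, as an engineer would, in place of code of your own. Each camera call takes 0.05 s, during which the arm holds its last target.

## Working session

There is one attempt and no reset: what is moved stays moved. The work goes in short steps, Python scripts to look and compute and a tool call to move; the robot and the scene stay as the last step left them, time stands still between calls to the robot, and variables do not carry over. Pictures are saved under pics/ and viewed, and the job is handed in when it is done.

Besides the shell and the picture viewer there is one more tool, called after ">>>" by a JSON object that holds its "name" and its "arguments". step_arm: Moves the arm, as the interface text tells. Its arguments: {"type":"object","properties":{"steps":{"type":"array"},"force":{"type":"number"}},"required":["steps"]}

```bash
ls; mkdir -p pics; python3 - <<'E'
from workcell import ctrl
import cv2
o=ctrl.get_obs()
print({k:o[k] for k in('time_s','position','tool_rot','opening')})
for c in('scene','side','wrist'):
    m=ctrl.camera_model(c);print(c,m)
    cv2.imwrite(f'pics/{c}0.png',cv2.cvtColor(ctrl.camera(c),cv2.COLOR_RGB2BGR))
E
```

```text
pics
{'time_s': 0.0, 'position': array([0.14292793, 0.6335465 , 0.2276432 ]), 'tool_rot': array([ 7.81047948e-01,  6.24470468e-01, -6.37829539e-04,  5.75418398e-04]), 'opening': 0.09199605096436939}
scene {'camera_matrix': array([[399.32544772,   0.        , 317.38276049],
       [  0.        , 399.32544772, 197.63995966],
       [  0.        ,   0.        ,   1.        ]]), 'k1': 0.017577753550172714, 'origin': array([ 1.14941511, -0.47245919,  0.81482354]), 'orientation': array([ 0.83635917,  0.37709089, -0.17415059, -0.35773925])}
side {'camera_matrix': array([[444.29801832,   0.        , 320.58200896],
       [  0.        , 444.29801832, 202.97704442],
       [  0.        ,   0.        ,   1.        ]]), 'k1': -0.11311831918693374, 'origin': array([ 0.21308675, -0.74023525,  0.83760709]), 'orientation': array([ 0.9002286 , -0.15979714,  0.07817446, -0.39741929])}
wrist {'camera_matrix': array([[337.54441743,   0.        , 324.19231926],
       [  0.        , 337.54441743, 198.95905047],
       [  0.        ,   0.        ,   1.        ]]), 'k1': -0.05161523191694387, 'origin': array([0.07946892, 0.64835437, 0.38313105]), 'orientation': array([0.77543467, 0.62001866, 0.07407136, 0.09376225])}
```

View pics/scene0.png

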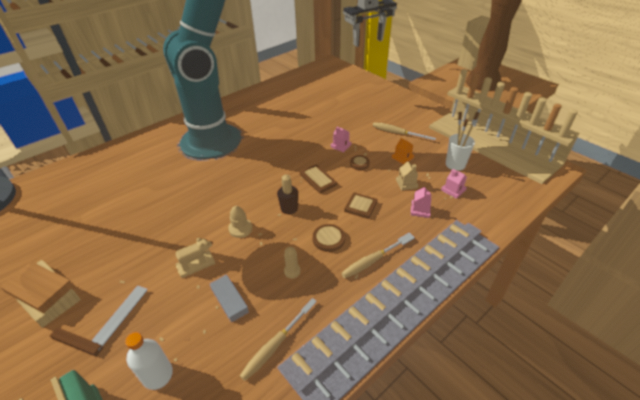

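View pics/side0.png

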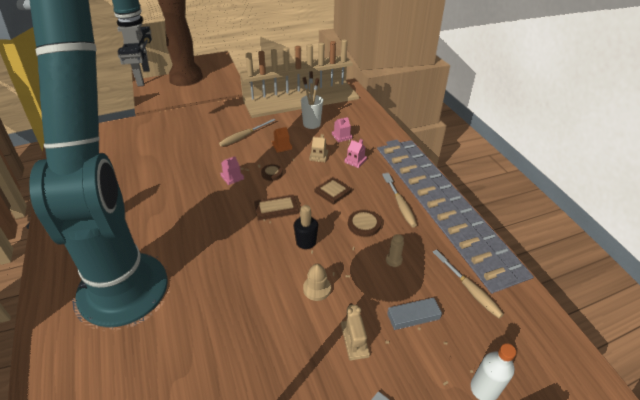

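View pics/wrist0.png

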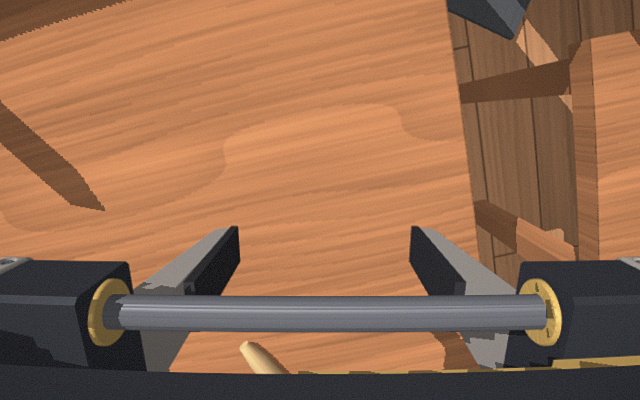

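Scene image: acorn (238,222), bear (195,257), lighthouse (291,263) in shade, pale house (407,177). Possible confusions for the house are the pink ones at (340,139), (455,182) and (422,202), and the orange one at (403,150). Plinths: large round (330,238), square (361,205), oblong (319,178), small round (360,162). Mallet (288,195).

```bash
cat > h.py <<'E'
import numpy as np,cv2
from scipy.spatial.transform import Rotation as R
from workcell import ctrl
def ray(m,uv):
    K=m['camera_matrix'];p=(np.atleast_2d(uv)-K[:2,2])/[K[0,0],K[1,1]]
    q=p.copy()
    for _ in range(20): q=p/(1+m['k1']*(q**2).sum(1,keepdims=True))
    return R.from_quat(m['orientation']).apply(np.c_[q,np.ones(len(q))])
def onz(m,uv,z):
    d=ray(m,uv);o=m['origin'];return o+d*((z-o[2])/d[:,2:])
def proj(m,P):
    c=R.from_quat(m['orientation']).inv().apply(np.atleast_2d(P)-m['origin'])
    q=c[:,:2]/c[:,2:];q=q*(1+m['k1']*(q**2).sum(1,keepdims=True))
    K=m['camera_matrix'];return q*[K[0,0],K[1,1]]+K[:2,2]
def save(img,name,box=None,s=1):
    if box: x0,y0,x1,y1=box;img=img[y0:y1,x0:x1]
    cv2.imwrite('pics/'+name,cv2.cvtColor(cv2.resize(img,None,fx=s,fy=s,interpolation=cv2.INTER_CUBIC),cv2.COLOR_RGB2BGR))
E
python3 - <<'E'
from h import *
np.set_printoptions(precision=4,suppress=True)
for c in('scene','side'):
    im=ctrl.camera(c);np.save(f'{c}.npy',im)
    for n in('acorn_mid','lighthouse_mid','house_mid','bear_mid','mallet_mid','plinth_large_round','plinth_small_round','plinth_square','plinth_oblong'):
        for r in ctrl.spot_point(n,c): 
            if r['confidence']>.3: print(c,n,r['at'],round(r['confidence'],2))
    save(im,c+'_crop.png',(160,110,480,310) if c=='scene' else (200,110,460,370),2.4 if c=='scene' else 2.2)
print(ctrl.get_obs()['time_s'])
E
```

```text
scene acorn_mid [0.4319, -0.1525, 0.0437] 0.65
scene lighthouse_mid [0.6402, -0.1372, 0.047] 0.6
scene house_mid [0.3353, 0.3193, 0.0391] 0.88
scene house_mid [0.5233, 0.4243, 0.0379] 0.77
scene house_mid [0.7162, 0.2733, 0.0375] 0.71
scene house_mid [0.6141, 0.3253, 0.0356] 0.63
scene house_mid [0.7287, 0.4111, 0.0395] 0.61
scene bear_mid [0.4601, -0.3067, 0.0386] 0.81
scene mallet_mid [0.4573, -0.0035, 0.0592] 0.55
scene plinth_large_round [0.6241, -0.0009, 0.0025] 0.68
scene plinth_small_round [0.4513, 0.2945, 0.0022] 0.82
scene plinth_square [0.5938, 0.1514, 0.0001] 0.66
scene plinth_oblong [0.4206, 0.139, 0.0037] 0.85
side acorn_mid [0.4316, -0.1573, 0.0432] 0.91
side lighthouse_mid [0.6382, -0.1369, 0.0461] 0.64
side lighthouse_mid [0.6205, 0.0004, 0.0014] 0.6
side house_mid [0.6136, 0.3278, 0.0368] 0.95
side house_mid [0.5221, 0.4227, 0.0405] 0.93
side house_mid [0.7131, 0.2689, 0.0395] 0.9
side house_mid [0.3388, 0.3211, 0.0303] 0.79
side bear_mid [0.4663, -0.3047, 0.039] 0.68
side mallet_mid [0.4564, -0.0048, 0.0582] 0.73
side plinth_large_round [0.6208, -0.002, 0.001] 0.96
side plinth_small_round [0.4571, 0.2946, -0.0008] 0.71
side plinth_square [0.5963, 0.1521, -0.0005] 0.56
side plinth_oblong [0.4191, 0.1391, 0.0028] 0.66
1.15
```

View pics/scene_crop.png

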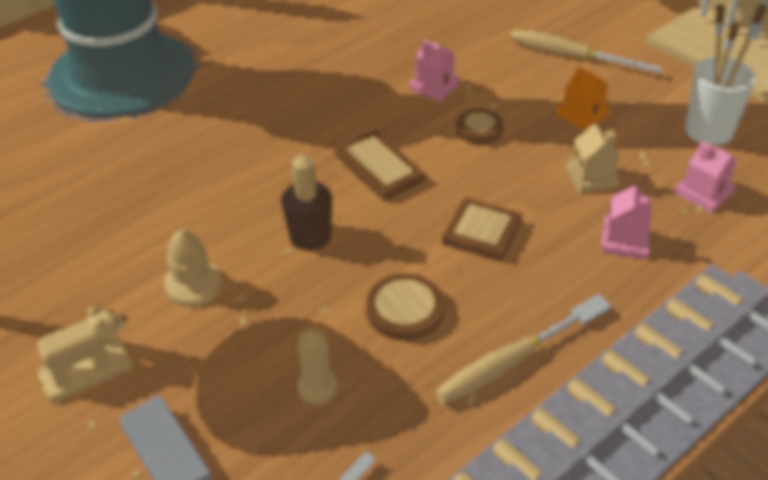

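View pics/side_crop.png

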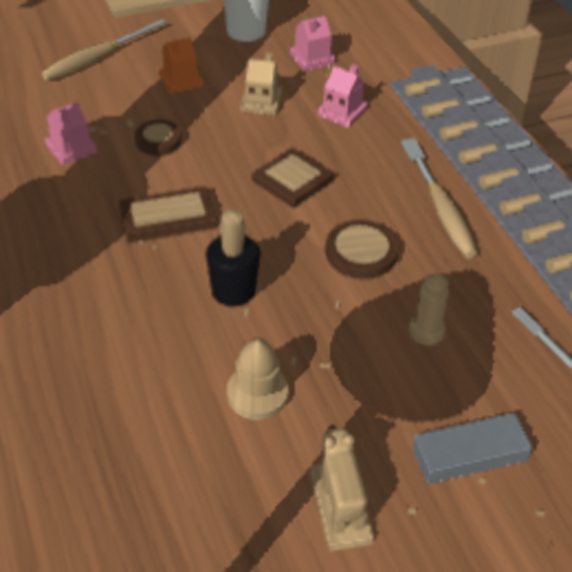

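```bash
python3 - <<'E'
from h import *
obj={'lround':(.6225,-.0015,.016),'sround':(.454,.2945,.016),'square':(.595,.152,.016),'oblong':(.420,.139,.016),'house':(.614,.3265,.012),'bear':(.463,-.3055,.012),'acorn':(.432,-.155,.011),'light':(.639,-.137,.010)}
rows=[]
for c in('scene','side'):
    im=np.load(c+'.npy');m=ctrl.camera_model(c);tiles=[]
    for n,(x,y,z) in obj.items():
        g=(np.arange(200)-100)*.001*.7
        X,Y=np.meshgrid(x+g,y-g)   # right=+x, up=+y
        P=np.c_[X.ravel(),Y.ravel(),np.full(X.size,z)]
        uv=proj(m,P).reshape(200,200,2).astype(np.float32)
        w=cv2.remap(im,uv[...,0],uv[...,1],cv2.INTER_CUBIC)
        cv2.line(w,(100,90),(100,110),(255,0,0),1);cv2.line(w,(90,100),(110,100),(255,0,0),1)
        cv2.putText(w,n,(3,12),0,.4,(0,255,0))
        tiles.append(w)
    rows+= [np.hstack(tiles[:4]),np.hstack(tiles[4:])]
save(np.vstack([rows[0],rows[2]]),'r_plinth.png');save(np.vstack([rows[1],rows[3]]),'r_carv.png')
E
```

```text
(no output)
```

View pics/r_plinth.png

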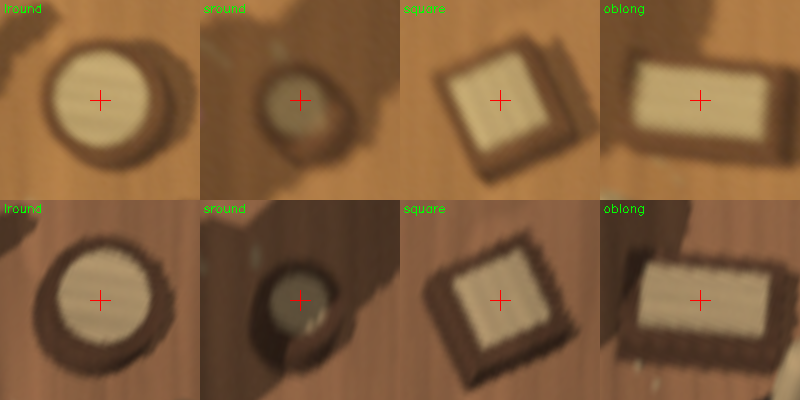

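View pics/r_carv.png

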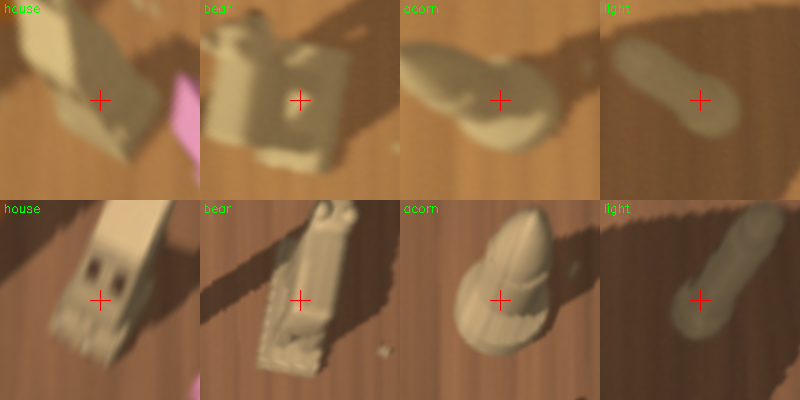

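```bash
cat >> h.py <<'E'
def go(target,yaw=None,o=None):
    "deltas in current tool axes (mm) and twist deg to have tool x at world yaw (deg, mod 180)"
    o=o or ctrl.get_obs();r=R.from_quat(o['tool_rot']);x=r.apply([1,0,0]);cy=np.degrees(np.arctan2(x[1],x[0]))
    d=r.inv().apply(np.array(target)-o['position'])*1000
    tw=None if yaw is None else -((yaw-cy+90)%180-90)
    print('pos',o['position'].round(4),'yaw %.1f'%cy,'delta mm',d.round(1),'twist',tw,'t',o['time_s'])
E
python3 - <<'E'
from h import *
np.set_printoptions(precision=4,suppress=True)
obj={'lround':(.6225,-.0015,.016),'sround':(.454,.2945,.016),'square':(.595,.152,.016),'oblong':(.420,.139,.016)}
for c in('scene','side'):
    im=np.load(c+'.npy');m=ctrl.camera_model(c)
    for n,(x,y,z) in obj.items():
        g=(np.arange(400)-200)*.00035
        X,Y=np.meshgrid(x+g,y-g)
        uv=proj(m,np.c_[X.ravel(),Y.ravel(),np.full(X.size,z)]).reshape(400,400,2).astype(np.float32)
        w=cv2.remap(im,uv[...,0],uv[...,1],cv2.INTER_CUBIC)
        g_=cv2.GaussianBlur(w,(0,0),3)[...,1].astype(float)
        inn=np.median(g_[180:220,180:220]);
        rad={'lround':38,'sround':25.5,'square':31,'oblong':27}[n]/.35
        lo=np.percentile(g_[100:300,100:300],8)
        mask=(g_>(inn+lo)/2).astype(np.uint8)
        H={'lround':36,'sround':24,'square':40,'oblong':50}[n]/.35
        yy,xx=np.mgrid[:400,:400];mask[(xx-200)**2+(yy-200)**2>H*H]=0
        _,lab,st,_=cv2.connectedComponentsWithStats(mask,connectivity=4)
        k=lab[200,200];cn=max(cv2.findContours((lab==k).astype(np.uint8),0,1)[0],key=cv2.contourArea)
        if 'round' in n:
            (cx,cy),r=cv2.minEnclosingCircle(cn);e=cv2.fitEllipse(cv2.convexHull(cn));print(c,n,x+(e[0][0]-200)*.00035,y-(e[0][1]-200)*.00035,'axes',np.array(e[1])*.35)
        else:
            r=cv2.minAreaRect(cn);print(c,n,x+(r[0][0]-200)*.00035,y-(r[0][1]-200)*.00035,'wh',np.array(r[1])*.35,'ang',-r[2])
go((.59,.33,.23),60)
E
```

```text
scene lround 0.6231539054870606 -0.0004236068725585937 axes [64.9252 65.6188]
scene sround 0.45262223281860353 0.2899745132446289 axes [38.2763 43.8817]
scene square 0.5934944755554199 0.15068584442138672 wh [56.0753 54.3942] ang -66.30931091308594
scene oblong 0.41992925872802733 0.13818738861083985 wh [91.0798 44.9621] ang -5.572198390960693
side lround 0.6250925559997559 0.0011500579833984372 axes [64.0275 65.2316]
side sround 0.4544319618225098 0.29152819366455074 axes [40.6557 43.5875]
side square 0.595548119354248 0.15294397888183595 wh [54.223  53.8801] ang -65.26049041748047
side oblong 0.42241626358032225 0.1397597183227539 wh [88.7226 44.4568] ang -5.52754020690918
pos [0.143  0.6341 0.2286] yaw 77.3 delta mm [-198.2  502.9   -1.4] twist 17.28737691288444 t 1.15
```

>>> {"name": "step_arm", "arguments": {"steps": [[[-16,40,0,0,100],[-18,45,0,0,100],[-18,45,0,0,100],[-18,45,0,0,100],[-18,45,0,0,100],[-18,45,0,0,100],[-18,45,0,0,100],[-18,45,0,0,100],[-18,45,0,0,100],[-18,45,0,0,100]]], "force": 20}}

```text
time_s: 2.15
position: [0.5394, 0.3613, 0.2289]
tool_rot: [0.781, 0.625, 0.0, -0.0]
wrist_force: [0.3, 0.4, -0.5]
opening: 0.092
```

```bash
python3 -c "
from h import *
go((.63,.31,.23),60)"
```

```text
pos [0.5394 0.3613 0.2289] yaw 77.3 delta mm [-30.1  99.7  -1.1] twist 17.297499594017992 t 2.15
```

>>> {"name": "step_arm", "arguments": {"steps": [[[-12,38,0,0,100],[-11,35,0,0,100],[-3,8,0,8.5,100],[0,0,0,8.5,100],[0,0,0,0,100],[0,0,0,0,100]]]}}

```text
time_s: 2.75
position: [0.6109, 0.3198, 0.2285]
tool_rot: [0.864, 0.504, -0.0, -0.0]
wrist_force: [0.5, 0.2, 0.4]
opening: 0.0921
```

```bash
python3 - <<'E'
from h import *
m=ctrl.camera_model('wrist');im=ctrl.camera('wrist');np.save('w1.npy',im);save(im,'w1.png')
print(m)
for r in ctrl.spot_point('house_mid','wrist')[:4]:print(r)
go((.614,.3265,.15),60)
E
```

```text
{'camera_matrix': array([[337.54441743,   0.        , 324.19231926],
       [  0.        , 337.54441743, 198.95905047],
       [  0.        ,   0.        ,   1.        ]]), 'k1': -0.05161523191694387, 'origin': array([0.55432601, 0.35234538, 0.38390948]), 'orientation': array([0.85755509, 0.50036626, 0.06017582, 0.10301326])}
{'at': [0.7309, 0.4134, 0.0387], 'confidence': 0.93}
{'at': [0.5234, 0.4211, 0.0344], 'confidence': 0.9}
{'at': [0.7215, 0.2659, 0.0393], 'confidence': 0.82}
pos [0.6108 0.3199 0.2287] yaw 60.5 delta mm [ 7.3 -0.4 78.7] twist 0.4885401088778565 t 2.85
```

View pics/w1.png

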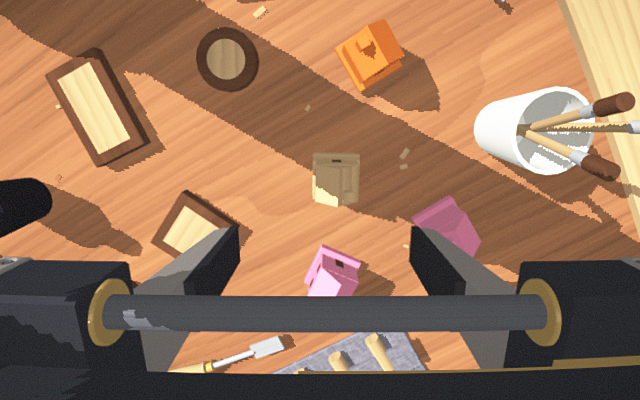

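```bash
python3 - <<'E'
from h import *
im=np.load('w1.npy')
save(im,'w1c.png',(290,130,390,230),6)
m=ctrl.camera_model('wrist')
x,y,z=.614,.3265,.012
t=[]
for n,(x,y,z) in {'housefoot':(.614,.3265,.012),'house72':(.614,.3265,.072),'sround':(.4535,.293,.016)}.items():
    g=(np.arange(260)-130)*.0005
    X,Y=np.meshgrid(x+g,y-g)
    uv=proj(m,np.c_[X.ravel(),Y.ravel(),np.full(X.size,z)]).reshape(260,260,2).astype(np.float32)
    w=cv2.remap(im,uv[...,0],uv[...,1],cv2.INTER_CUBIC)
    cv2.line(w,(130,120),(130,140),(255,0,0),1);cv2.line(w,(120,130),(140,130),(255,0,0),1)
    t.append(w)
save(np.hstack(t),'w1r.png')
E
```

```text
(no output)
```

View pics/w1c.png

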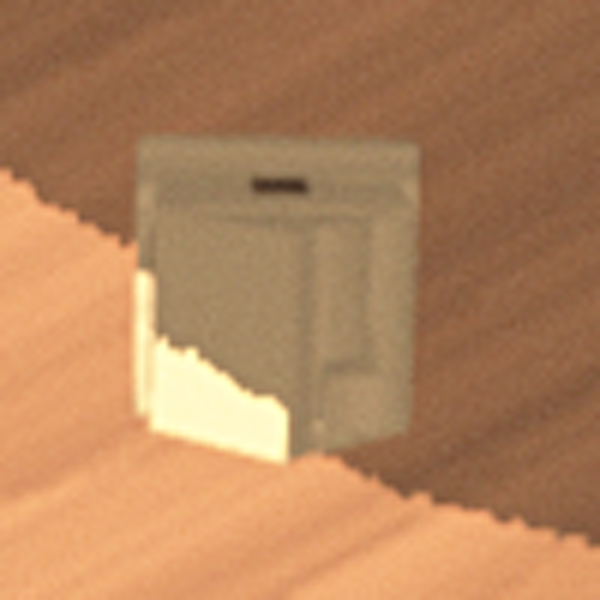

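View pics/w1r.png

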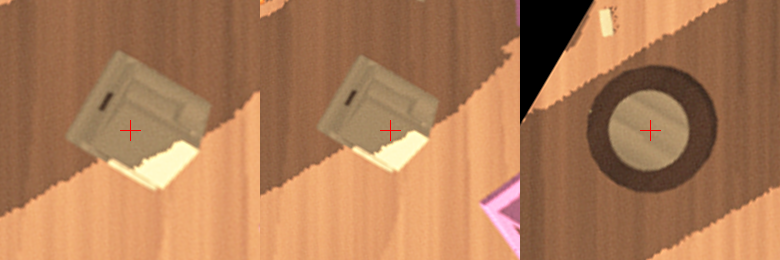

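```bash
python3 - <<'E'
from h import *
m=ctrl.camera_model('wrist')
P=onz(m,np.array([[312.8,153.3],[360,153.],[312.6,199.4]]),.012);print(P.round(4))
v=P[1]-P[0];a=np.arctan2(v[1],v[0]);print('ang',np.degrees(a),np.linalg.norm(v))
u=np.array([np.sin(a),-np.cos(a)])
print('centre',(P[0]+P[1])[:2]/2+u*.026)
# inset sround
im=np.load('w1.npy');x,y,z=.4535,.293,.016
w2=P[2]-P[0];print('edge2 ang',np.degrees(np.arctan2(w2[1],w2[0])),np.linalg.norm(w2))
g=(np.arange(260)-130)*.0005
X,Y=np.meshgrid(x+g,y-g)
uv=proj(m,np.c_[X.ravel(),Y.ravel(),np.full(X.size,z)]).reshape(260,260,2).astype(np.float32)
w=cv2.remap(im,uv[...,0],uv[...,1],cv2.INTER_CUBIC)
b=cv2.GaussianBlur(w,(0,0),2)[...,1].astype(float);T=(b[125:135,125:135].mean()+np.percentile(b[60:190,70:200],5))/2
mk=(b>T).astype(np.uint8);yy,xx=np.mgrid[:260,:260];mk[(xx-130)**2+(yy-130)**2>52**2]=0
cn=max(cv2.findContours(mk,0,1)[0],key=cv2.contourArea);e=cv2.fitEllipse(cn);print('sround',x+(e[0][0]-130)*.0005,y-(e[0][1]-130)*.0005,np.array(e[1])*.5)
for c in('scene','side'):
    mm=ctrl.camera_model(c)
    # foot corners predicted, to check overlay
    cx,cy=((P[0]+P[1])[:2]/2+u*.026);
    v2=np.array([np.cos(a),np.sin(a)]);C=[[*(np.array([cx,cy])+.026*(s*u+t*v2)),zz] for zz in(0,.012) for s,t in((-1,-1),(1,-1),(1,1),(-1,1))]
    q=proj(mm,C);I=np.load(c+'.npy');I=cv2.resize(I,None,fx=8,fy=8,interpolation=cv2.INTER_CUBIC)
    for k in(0,4):cv2.polylines(I,[(q[k:k+4]*8+4).round().astype(np.int32)],True,(255,0,0) if k else (0,255,0),1)
    c0=(q.mean(0)*8).astype(int);save(I[c0[1]-200:c0[1]+200,c0[0]-200:c0[0]+200],f'ov_{c}.png')
E
python3 -c "
import cv2,numpy as np
cv2.imwrite('pics/ov.png',np.hstack([cv2.imread('pics/ov_scene.png'),cv2.imread('pics/ov_side.png')]))"
```

```text
[[0.5822 0.3225 0.012 ]
 [0.6074 0.3678 0.012 ]
 [0.6273 0.2962 0.012 ]]
ang 60.86936104422076 0.05190966070197019
centre [0.61749858 0.33248158]
edge2 ang -30.214854058318224 0.05218884797197608
sround 0.452748405456543 0.2931033096313476 [39.58984756 39.82694244]
```

View pics/ov.png

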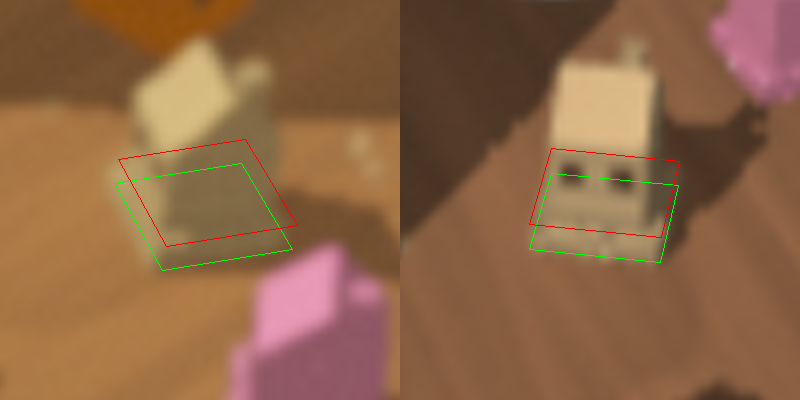

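>>> {"name": "step_arm", "arguments": {"steps": [[[0,0,0,8.5,100],[0,0,0,8.5,100],[0,0,0,8.5,100],[0,0,0,8.5,100],[0,0,0,8.5,100],[0,0,0,8.5,100],[0,0,0,8.5,65],[0,0,0,8.5,65],[0,0,0,8.5,65],[0,0,0,8.5,65]]]}}

```text
time_s: 3.85
position: [0.6109, 0.3198, 0.2287]
tool_rot: [0.976, -0.216, -0.0, -0.0]
wrist_force: [0.1, -0.1, 0.5]
opening: 0.0618
```

```bash
python3 -c "
from h import *
go((.616,.330,.10),-30)
print(ctrl.get_obs()['joint_positions'].round(2))"
```

```text
pos [0.6109 0.3198 0.2287] yaw -24.9 delta mm [  0.4 -11.3 128.7] twist 5.093678341845788 t 3.85
[-0.9   0.57  0.55  1.52 -0.32  1.13 -0.72]
```

>>> {"name": "step_arm", "arguments": {"steps": [[[0,-11,25,5,65],[0,0,45,0,65],[0,0,40,0,65],[0,0,20,0,65],[0,0,0,0,65],[0,0,0,0,65]]]}}

```text
time_s: 4.45
position: [0.6161, 0.3296, 0.0992]
tool_rot: [0.967, -0.256, 0.0, -0.0]
wrist_force: [-0.1, -0.3, 0.8]
opening: 0.0599
```

```bash
python3 -c "
from h import *
go((.616,.330,.031),-30)
m=ctrl.camera_model('wrist');im=ctrl.camera('wrist');np.save('w2.npy',im);save(im,'w2.png')
"
```

```text
pos [0.6161 0.3296 0.0992] yaw -29.6 delta mm [-0.3 -0.2 68.2] twist 0.3599045273047352 t 4.45
```

View pics/w2.png

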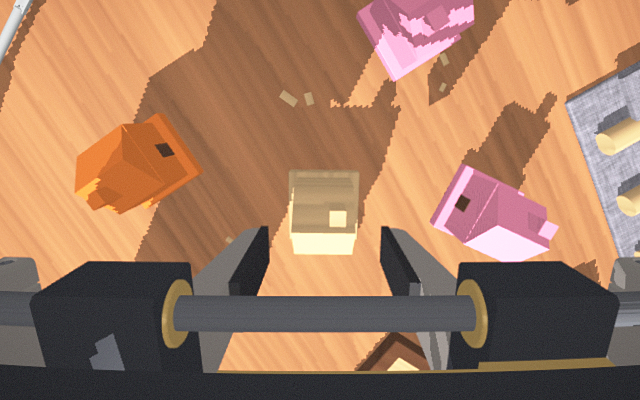

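```bash
python3 - <<'E'
from h import *
m=ctrl.camera_model('wrist');o=ctrl.get_obs()
p=o['position']
for z in(.012,.05,.072):print(z,proj(m,[[p[0],p[1],z]]))
save(np.load('w2.npy'),'w2c.png',(270,150,380,270),5)
E
```

```text
0.012 [[322.74679951 208.71465658]]
0.05 [[322.58006489 224.33572007]]
0.072 [[322.45485635 236.08464957]]
```

View pics/w2c.png

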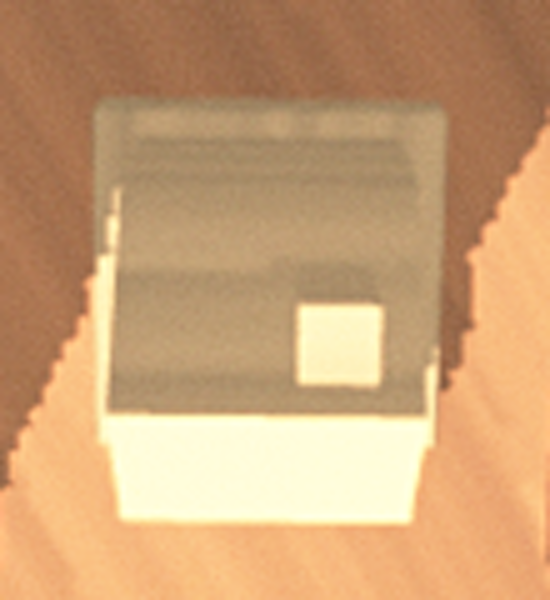

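>>> {"name": "step_arm", "arguments": {"steps": [[[0,-2,30,0,65],[0,0,25,0,65],[0,0,12,0,65],[0,0,1,0,65],[0,0,0,0,65],[0,0,0,0,0],[0,0,0,0,0],[0,0,0,0,0],[0,0,0,0,0],[0,0,0,0,0]]], "force": 20}}

```text
time_s: 5.5
position: [0.6172, 0.3314, 0.0316]
tool_rot: [0.967, -0.256, 0.0, -0.001]
wrist_force: [-1.5, -0.4, 5.1]
opening: 0.038
```

>>> {"name": "step_arm", "arguments": {"steps": [[[0,0,-10,0,0],[0,0,-25,0,0],[0,0,-25,0,0],[0,0,-10,8.5,0],[0,0,0,8.5,0],[0,0,0,8.5,0],[0,0,0,8.5,0],[0,0,0,1.5,0],[0,0,0,0,0]]]}}

```text
time_s: 6.4
position: [0.6166, 0.3311, 0.1005]
tool_rot: [0.843, -0.538, 0.0, 0.0]
wrist_force: [-0.8, 0.3, -0.7]
opening: 0.0378
```

```bash
python3 -c "
from h import *
go((.5945,.1518,.10),-65.8)"
```

```text
pos [0.6166 0.3311 0.1005] yaw -65.1 delta mm [153.3  95.7   0.6] twist 0.7464071160577674 t 6.4
```

>>> {"name": "step_arm", "arguments": {"steps": [[[30,19,0,0.7,0],[40,25,0,0,0],[40,25,0,0,0],[33,21,0,0,0],[10,6,0,0,0],[0,0,0,0,0],[0,0,0,0,0]]]}}

```text
time_s: 7.1
position: [0.5924, 0.1539, 0.1007]
tool_rot: [0.84, -0.543, -0.0, -0.001]
wrist_force: [-0.1, 0.5, -1.4]
opening: 0.0378
```

```bash
python3 - <<'E'
from h import *
o=ctrl.get_obs();go((.5945,.1518,.049),-65.8)
m=ctrl.camera_model('wrist');im=ctrl.camera('wrist');np.save('w3.npy',im)
p=o['position'];print(proj(m,[[p[0],p[1],.082],[p[0],p[1],.141]]))
c=np.array([.5945,.1518]);a=np.radians(24.2);u=np.array([np.cos(a),np.sin(a)]);v=np.array([-u[1],u[0]])
I=im.copy()
for h in(.026,.038):
    q=proj(m,[[*(c+h*(s*u+t*v)),.016] for s,t in((-1,-1),(1,-1),(1,1),(-1,1))]);cv2.polylines(I,[q.round().astype(np.int32)],True,(255,0,0),1)
save(I,'w3.png')
E
```

```text
pos [0.5924 0.1539 0.1007] yaw -65.8 delta mm [ 2.9 -1.  51.7] twist 0.03535775268483121 t 7.1
[[323.39861889 242.73700807]
 [322.85844748 298.74908638]]
```

View pics/w3.png

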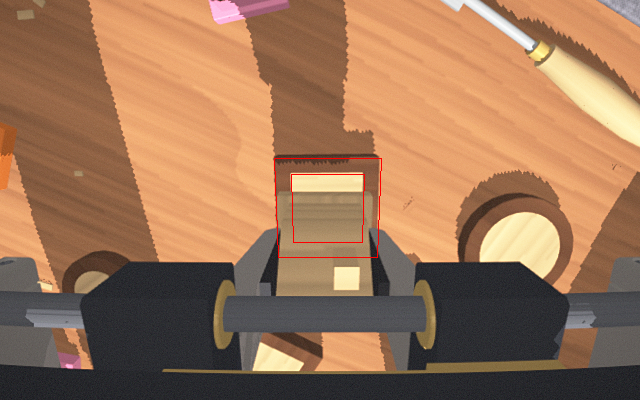

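>>> {"name": "step_arm", "arguments": {"steps": [[[3,-2,15,0,0],[0,0,18,0,0],[0,0,12,0,0],[0,0,5,0,0],[0,0,2,0,0],[0,0,1,0,0],[0,0,0,0,0],[0,0,0,0,0]]]}}

```text
time_s: 7.95
position: [0.5957, 0.1503, 0.048]
tool_rot: [0.839, -0.544, 0.0, -0.0]
wrist_force: [0.4, -0.3, -2.2]
opening: 0.038
```

>>> {"name": "step_arm", "arguments": {"steps": [[[-1,0,1,0,0],[0,0,0,0,0],[0,0,0,0,15],[0,0,0,0,55],[0,0,0,0,65],[0,0,0,0,65],[0,0,-20,0,65],[0,0,-40,0,65],[0,0,-40,0,65],[0,0,-40,0,100]]]}}

```text
time_s: 8.95
position: [0.5943, 0.1511, 0.1877]
tool_rot: [0.839, -0.544, -0.0, 0.0]
wrist_force: [0.9, 0.5, -0.2]
opening: 0.0658
```

```bash
python3 - <<'E'
from h import *
print(ctrl.get_obs()['position'])
m=ctrl.camera_model('wrist');im=ctrl.camera('wrist');np.save('w4.npy',im)
save(im,'w4.png')
go((.432,-.155,.19))
E
```

```text
[0.59432959 0.15114973 0.18771508]
pos [0.5982 0.1514 0.1945] yaw -65.9 delta mm [212.  276.7   1.9] twist None t 9.0
```

View pics/w4.png

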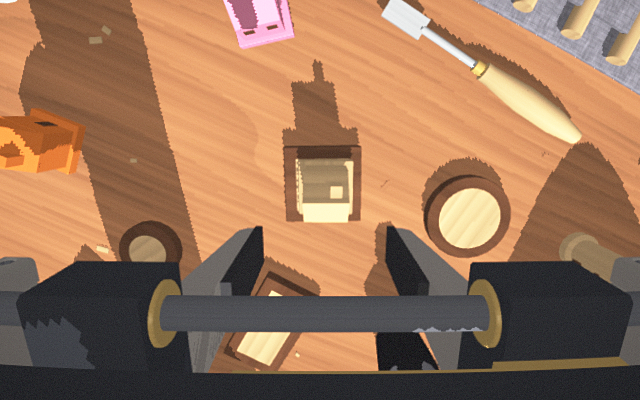

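>>> {"name": "step_arm", "arguments": {"steps": [[[20,26,0,0,100],[27,35,0,0,100],[27,35,0,0,100],[27,35,0,0,100],[27,35,0,0,100],[27,35,0,0,100],[27,35,0,0,100],[20,26,0,0,100],[10,13,0,0,100],[0,0,0,0,100]]]}}

```text
time_s: 10.0
position: [0.4291, -0.1565, 0.1867]
tool_rot: [0.838, -0.546, 0.0, -0.0]
wrist_force: [-0.0, 0.6, 0.3]
opening: 0.0916
```

>>> {"name": "step_arm", "arguments": {"steps": [[[0,0,0,0,100],[0,0,0,0,100]]]}}

```text
time_s: 10.2
position: [0.4309, -0.1534, 0.1864]
tool_rot: [0.84, -0.543, -0.0, -0.0]
wrist_force: [0.1, 0.2, 0.9]
opening: 0.0919
```

```bash
python3 - <<'E'
from h import *
print(ctrl.get_obs()['position'])
m=ctrl.camera_model('wrist');im=ctrl.camera('wrist');np.save('w5.npy',im)
go((.432,-.155,.034))
for n in('acorn_mid','bear_mid','lighthouse_mid','plinth_large_round','mallet_mid'):
  for r in ctrl.spot_point(n,'wrist')[:2]:print(n,r)
save(im,'w5.png')
E
```

```text
[ 0.43087622 -0.15340489  0.1864354 ]
pos [ 0.4308 -0.1534  0.1864] yaw -65.8 delta mm [  1.9  -0.4 152.4] twist None t 10.25
acorn_mid {'at': [0.4278, -0.1545, 0.0458], 'confidence': 0.9}
bear_mid {'at': [0.4625, -0.3117, 0.0411], 'confidence': 0.72}
mallet_mid {'at': [0.4536, -0.0086, 0.0597], 'confidence': 0.92}
```

View pics/w5.png

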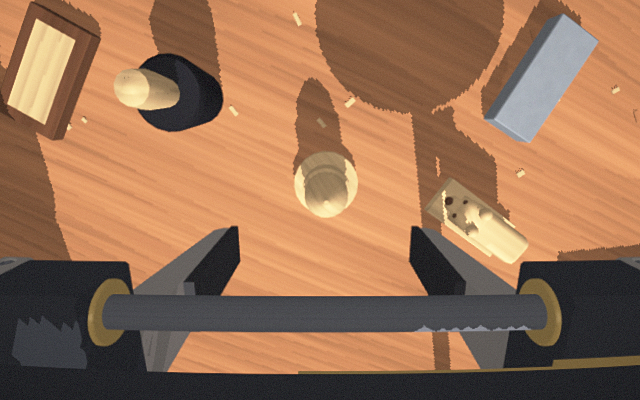

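```bash
python3 - <<'E'
from h import *
m=ctrl.camera_model('wrist')
im=np.load('w5.npy');save(im,'w5c.png',(280,140,370,230),6)
P=onz(m,np.array([[293.5,183],[358.5,183],[326,151],[326,183]]),.011);print(P.round(4));print(np.linalg.norm(P[1]-P[0]))
p=ctrl.get_obs()['position'];print(proj(m,[[p[0],p[1],.011]]))
for c in('scene','side'):
    mm=ctrl.camera_model(c);I=cv2.resize(np.load(c+'.npy'),None,fx=8,fy=8,interpolation=cv2.INTER_CUBIC)
    t=np.linspace(0,2*np.pi,60)
    for cc,col in(((P[3][0],P[3][1]),(255,0,0)),):
        for z in(0,.011):
            q=proj(mm,np.c_[cc[0]+.032*np.cos(t),cc[1]+.032*np.sin(t),0*t+z]);cv2.polylines(I,[(q*8+4).round().astype(np.int32)],True,col,1)
    c0=(q.mean(0)*8).astype(int);save(I[c0[1]-250:c0[1]+150,c0[0]-200:c0[0]+200],f'ov_{c}.png')
cv2.imwrite('pics/ov2.png',np.hstack([cv2.imread('pics/ov_scene.png'),cv2.imread('pics/ov_side.png')]))
E
```

```text
[[ 0.4207 -0.1254  0.011 ]
 [ 0.4473 -0.1847  0.011 ]
 [ 0.463  -0.142   0.011 ]
 [ 0.434  -0.1551  0.011 ]]
0.0648766987756587
[[323.74300244 185.84114379]]
```

View pics/w5c.png

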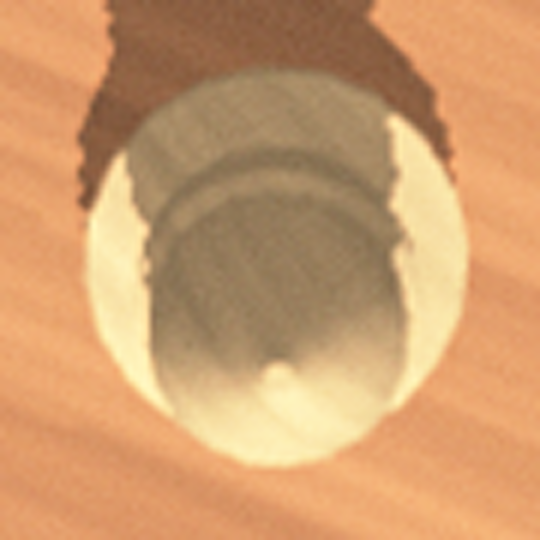

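View pics/ov2.png

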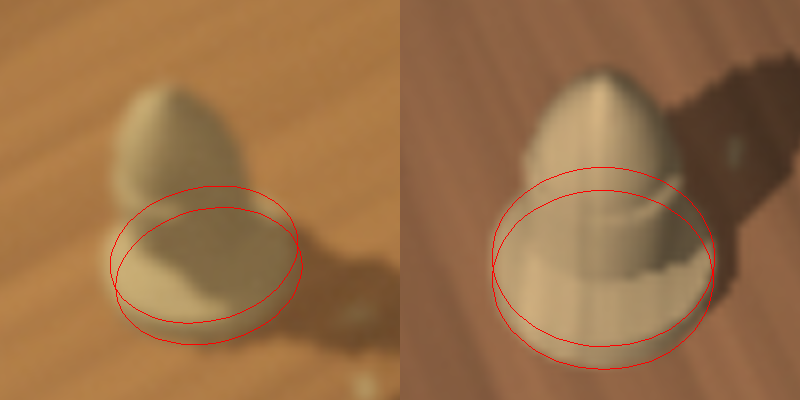

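>>> {"name": "step_arm", "arguments": {"steps": [[[3,-2,30,0,85],[0,0,45,0,85],[0,0,40,0,85],[0,0,25,0,85],[0,0,10,0,85],[0,0,2,0,85],[0,0,0,0,85]]]}}

```text
time_s: 11.2
position: [0.4339, -0.1569, 0.0353]
tool_rot: [0.839, -0.544, 0.001, -0.0]
wrist_force: [-0.8, -0.9, 0.7]
opening: 0.0782
```

>>> {"name": "step_arm", "arguments": {"steps": [[[0,0,0,0,0],[0,0,0,0,0],[0,0,0,0,0],[0,0,0,0,0],[0,0,0,0,0],[0,0,0,0,0]]]}}

```text
time_s: 11.8
position: [0.4332, -0.156, 0.0349]
tool_rot: [0.839, -0.544, -0.0, -0.001]
wrist_force: [-0.9, 1.6, 6.0]
opening: 0.0434
```

>>> {"name": "step_arm", "arguments": {"steps": [[[0,0,-10,0,0],[0,0,-25,0,0],[0,0,-30,0,0],[0,0,-10,0,0],[0,0,0,0,0],[0,0,0,0,0]]]}}

```text
time_s: 12.4
position: [0.4329, -0.1561, 0.1091]
tool_rot: [0.839, -0.544, -0.0, -0.0]
wrist_force: [-0.2, 1.0, -1.5]
opening: 0.0434
```

```bash
python3 - <<'E'
from h import *
go((.6243,.0004,.11))
E
```

```text
pos [ 0.4329 -0.1561  0.1091] yaw -65.9 delta mm [ -64.6 -238.6   -0.9] twist None t 12.4
```

>>> {"name": "step_arm", "arguments": {"steps": [[[-6,-22,0,0,0],[-11,-40,0,0,0],[-12,-45,0,0,0],[-12,-45,0,0,0],[-12,-45,0,0,0],[-8,-30,0,0,0],[-3,-11,0,0,0],[0,0,0,0,0],[0,0,0,0,0],[0,0,0,0,0]]]}}

```text
time_s: 13.4
position: [0.6229, -0.0031, 0.1093]
tool_rot: [0.838, -0.545, -0.0, 0.001]
wrist_force: [-0.2, 0.8, -0.7]
opening: 0.0434
```

```bash
python3 - <<'E'
from h import *
go((.6243,.0004,.0505))
m=ctrl.camera_model('wrist');im=ctrl.camera('wrist');I=im.copy()
t=np.linspace(0,2*np.pi,60)
for r,z in((.032,.016),(.044,.016)):
    q=proj(m,np.c_[.6243+r*np.cos(t),.0004+r*np.sin(t),0*t+z]);cv2.polylines(I,[q.round().astype(np.int32)],True,(255,0,0),1)
p=ctrl.get_obs()['position']
q=proj(m,np.c_[p[0]+.032*np.cos(t),p[1]+.032*np.sin(t),0*t+p[2]-.0349+.011]);cv2.polylines(I,[q.round().astype(np.int32)],True,(0,0,255),1)
save(I,'w6.png')
E
```

```text
pos [ 0.6229 -0.0031  0.1093] yaw -66.1 delta mm [-2.6 -2.8 58.8] twist None t 13.4
```

View pics/w6.png

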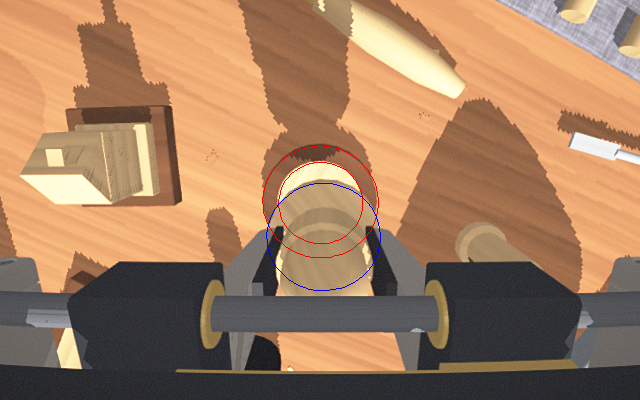

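>>> {"name": "step_arm", "arguments": {"steps": [[[-3,-3,15,0,0],[0,0,20,0,0],[0,0,14,0,0],[0,0,6,0,0],[0,0,3,0,0],[0,0,1,0,0],[0,0,0,0,0],[0,0,0,0,0]]]}}

```text
time_s: 14.25
position: [0.6266, 0.0029, 0.051]
tool_rot: [0.839, -0.544, 0.001, -0.0]
wrist_force: [0.2, -0.3, -0.2]
opening: 0.0433
```

>>> {"name": "step_arm", "arguments": {"steps": [[[1,2,-1,0,0],[0,1,0,0,0],[0,0,2,0,0],[0,0,0,0,0],[0,0,0,0,15]]]}}

```text
time_s: 14.75
position: [0.6238, 0.0005, 0.0509]
tool_rot: [0.839, -0.544, 0.0, -0.0]
wrist_force: [-3.1, 0.4, 8.9]
opening: 0.0437
```

>>> {"name": "step_arm", "arguments": {"steps": [[[0,0,0,0,60],[0,0,0,0,75],[0,0,0,0,75],[0,0,-20,0,75],[0,0,-40,0,75],[0,0,-40,0,75],[0,0,-20,0,100],[0,0,0,0,100],[0,0,0,0,100]]]}}

```text
time_s: 15.65
position: [0.6233, 0.0012, 0.1691]
tool_rot: [0.839, -0.544, -0.0, -0.0]
wrist_force: [0.1, -0.4, -0.0]
opening: 0.0903
```

```bash
python3 - <<'E'
from h import *
m=ctrl.camera_model('wrist');im=ctrl.camera('wrist');save(im,'w7.png')
go((.639,-.137,.18))
for r in ctrl.spot_point('acorn_mid','wrist')[:2]+ctrl.spot_point('lighthouse_mid','wrist')[:2]:print(r)
E
```

```text
pos [0.6228 0.0012 0.1684] yaw -65.9 delta mm [132.7  41.7 -11.7] twist None t 15.7
{'at': [0.6181, -0.0014, 0.0616], 'confidence': 0.91}
{'at': [0.5938, 0.1479, 0.0579], 'confidence': 0.67}
{'at': [0.6408, -0.1397, 0.044], 'confidence': 0.73}
```

View pics/w7.png

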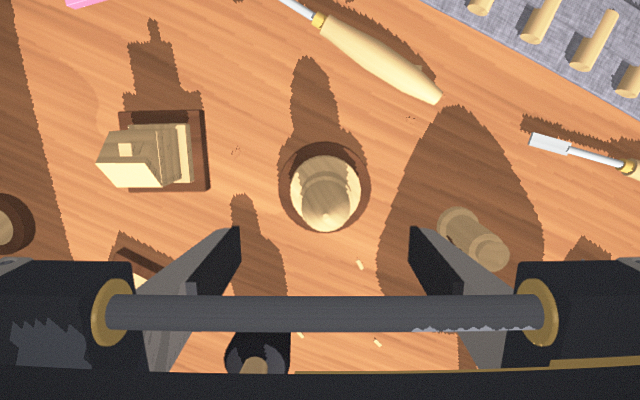

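>>> {"name": "step_arm", "arguments": {"steps": [[[25,8,-10,0,100],[40,12,0,0,100],[40,12,0,0,100],[22,7,0,0,100],[6,2,0,0,100],[0,0,0,0,100],[0,0,0,0,100],[0,0,0,0,100]]]}}

```text
time_s: 16.6
position: [0.6406, -0.1349, 0.1791]
tool_rot: [0.84, -0.543, -0.001, -0.0]
wrist_force: [-0.2, -0.2, 0.8]
opening: 0.0922
```

```bash
python3 - <<'E'
from h import *
m=ctrl.camera_model('wrist');im=ctrl.camera('wrist');np.save('w8.npy',im)
go((.639,-.137,.04))
I=cv2.convertScaleAbs(im,alpha=1.6);I=I.copy()
p=ctrl.get_obs()['position'];t=np.linspace(0,2*np.pi,60)
big=cv2.resize(I,None,fx=6,fy=6,interpolation=cv2.INTER_CUBIC)
for z,r in((.010,.020),(.068,.015)):
    q=proj(m,np.c_[p[0]+r*np.cos(t),p[1]+r*np.sin(t),0*t+z]);cv2.polylines(big,[(q*6+3).round().astype(np.int32)],True,(255,0,0),1)
    print(q.mean(0))
save(big[130*6:240*6,270*6:380*6],'w8c.png')
E
```

```text
pos [ 0.6407 -0.1351  0.1793] yaw -65.8 delta mm [  1.2   2.3 139.3] twist None t 16.65
[324.34673473 186.76353775]
[324.23948006 201.27775561]
```

View pics/w8c.png

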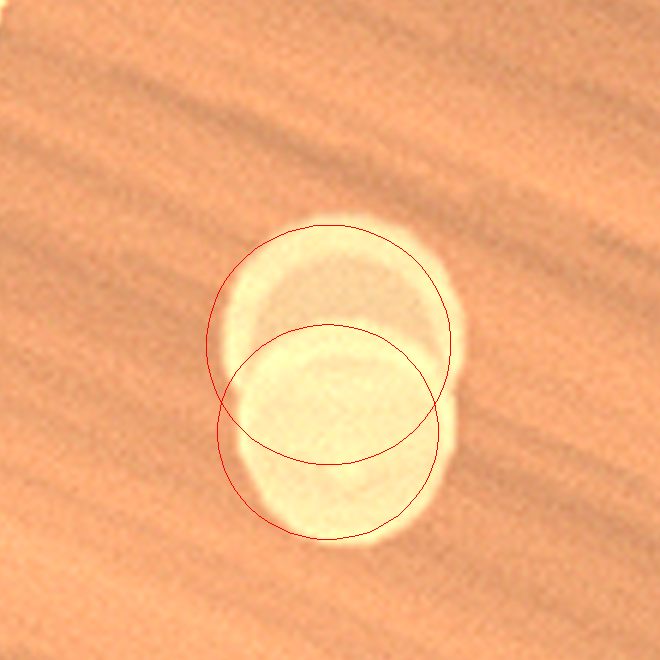

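>>> {"name": "step_arm", "arguments": {"steps": [[[2,-1,30,0,70],[0,0,45,0,70],[0,0,40,0,70],[0,0,20,0,70],[0,0,6,0,70],[0,0,0,0,70],[0,0,0,0,70]]]}}

```text
time_s: 17.35
position: [0.6435, -0.1391, 0.0405]
tool_rot: [0.839, -0.544, 0.001, -0.001]
wrist_force: [-0.2, -0.3, -0.5]
opening: 0.0642
```

>>> {"name": "step_arm", "arguments": {"steps": [[[0,0,0,0,0],[0,0,0,0,0],[0,0,0,0,0],[0,0,0,0,0],[0,0,0,0,0],[0,0,0,0,0]]]}}

```text
time_s: 17.95
position: [0.6423, -0.1385, 0.0389]
tool_rot: [0.839, -0.544, -0.0, -0.0]
wrist_force: [-1.0, 1.1, 3.0]
opening: 0.0298
```

>>> {"name": "step_arm", "arguments": {"steps": [[[0,0,-10,0,0],[0,0,-30,0,0],[0,0,-45,0,0],[0,0,-45,0,0],[0,0,-25,0,0],[0,0,-7,0,0],[0,0,0,0,0],[0,0,0,0,0]]]}}

```text
time_s: 18.75
position: [0.6412, -0.1382, 0.1989]
tool_rot: [0.839, -0.544, -0.001, 0.0]
wrist_force: [-0.8, -0.1, -1.2]
opening: 0.0294
```

```bash
python3 - <<'E'
from h import *
go((.4528,.293,.2))
print(ctrl.get_obs()['joint_positions'].round(2))
E
```

```text
pos [ 0.6412 -0.1382  0.1989] yaw -65.9 delta mm [-4.706e+02 -4.000e+00 -3.000e-01] twist None t 18.75
[-0.38  0.61  0.8   1.65 -0.48  1.09 -0.6 ]
```

>>> {"name": "step_arm", "arguments": {"steps": [[[-25,0,0,0,0],[-40,0,0,0,0],[-45,0,0,0,0],[-45,0,0,0,0],[-45,0,0,0,0],[-45,-1,0,0,0],[-45,-1,0,0,0],[-45,-1,0,0,0],[-45,-1,0,0,0],[-45,0,0,0,0]]]}}

```text
time_s: 19.75
position: [0.4704, 0.2521, 0.199]
tool_rot: [0.839, -0.544, -0.0, 0.001]
wrist_force: [1.1, -0.2, -0.2]
opening: 0.0293
```

>>> {"name": "step_arm", "arguments": {"steps": [[[-30,0,0,0,0],[-15,0,0,0,0],[0,0,20,0,0],[0,0,30,0,0],[0,0,20,0,0],[0,0,0,0,0],[0,0,0,0,0],[0,0,0,0,0]]]}}

```text
time_s: 20.55
position: [0.4549, 0.2916, 0.1314]
tool_rot: [0.839, -0.544, 0.0, -0.001]
wrist_force: [-0.6, -0.5, 0.4]
opening: 0.0293
```

```bash
python3 - <<'E'
from h import *
go((.4528,.293,.0548))
m=ctrl.camera_model('wrist');im=ctrl.camera('wrist');I=im.copy()
t=np.linspace(0,2*np.pi,60)
for r,z in((.020,.016),(.032,.016)):
    q=proj(m,np.c_[.4528+r*np.cos(t),.293+r*np.sin(t),0*t+z]);cv2.polylines(I,[q.round().astype(np.int32)],True,(255,0,0),1)
p=ctrl.get_obs()['position']
q=proj(m,np.c_[p[0]+.020*np.cos(t),p[1]+.020*np.sin(t),0*t+p[2]-.0389+.010]);cv2.polylines(I,[q.round().astype(np.int32)],True,(0,0,255),1)
save(I,'w9.png');print(ctrl.get_obs()['opening'])
E
```

```text
pos [0.4549 0.2916 0.1314] yaw -66.0 delta mm [-2.2  1.5 76.6] twist None t 20.55
0.029535077253633777
```

View pics/w9.png

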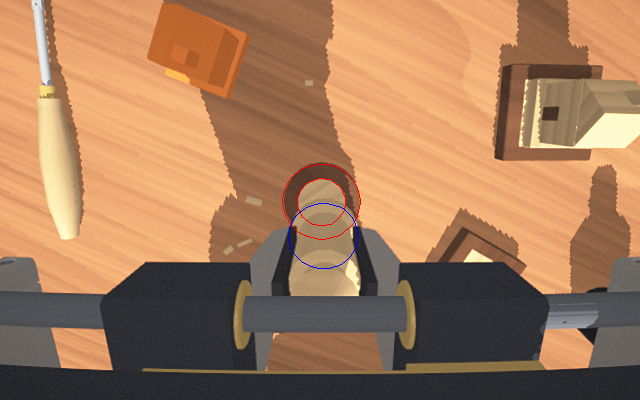

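>>> {"name": "step_arm", "arguments": {"steps": [[[-2,1,20,0,0],[0,0,25,0,0],[0,0,18,0,0],[0,0,8,0,0],[0,0,2,0,0],[0,0,0,0,0],[0,0,0,0,0],[0,0,0,0,0]]]}}

```text
time_s: 21.4
position: [0.4527, 0.2938, 0.0584]
tool_rot: [0.839, -0.544, 0.0, -0.001]
wrist_force: [-0.3, -0.5, -0.6]
opening: 0.029
```

```bash
python3 -c "
from h import *
go((.4528,.293,.0548))"
```

```text
pos [0.4527 0.2938 0.0584] yaw -65.9 delta mm [0.8 0.3 3.6] twist None t 21.4
```

>>> {"name": "step_arm", "arguments": {"steps": [[[1,0,2,0,0],[0,0,1,0,0],[0,0,1,0,0],[0,0,0,0,0],[0,0,0,0,0]]]}}

```text
time_s: 21.9
position: [0.4529, 0.2925, 0.0548]
tool_rot: [0.839, -0.544, -0.0, -0.0]
wrist_force: [-3.1, -1.5, 12.0]
opening: 0.0293
```

Contact (12 N up). Release and lift.

>>> {"name": "step_arm", "arguments": {"steps": [[[0,0,0,0,15],[0,0,0,0,50],[0,0,0,0,65],[0,0,0,0,65],[0,0,-20,0,65],[0,0,-40,0,65],[0,0,-45,0,65],[0,0,-45,0,100],[0,0,0,0,100],[0,0,0,0,100]]]}}

```text
time_s: 22.9
position: [0.4526, 0.293, 0.2041]
tool_rot: [0.839, -0.544, -0.0, -0.001]
wrist_force: [-0.9, 0.2, -0.5]
opening: 0.0818
```

```bash
python3 - <<'E'
from h import *
m=ctrl.camera_model('wrist');im=ctrl.camera('wrist');save(im,'w10.png')
go((.463,-.3055,.2),-10)
print(ctrl.get_obs()['joint_positions'].round(2))
E
```

```text
pos [0.4519 0.2925 0.2029] yaw -65.9 delta mm [550.3 234.3   3. ] twist -55.883081906739534 t 22.95
[-1.3   0.39  0.84  1.94 -0.35  0.96 -1.45]
```

View pics/w10.png

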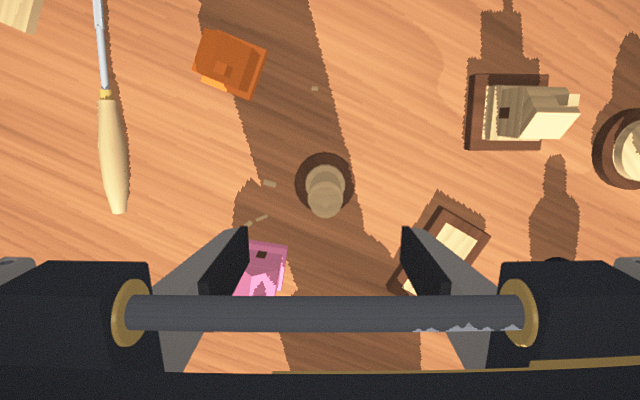

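>>> {"name": "step_arm", "arguments": {"steps": [[[27,12,0,0,100],[42,18,0,0,100],[44,18,0,0,100],[44,19,0,0,100],[44,19,0,0,100],[44,19,0,0,100],[44,19,0,0,100],[44,19,0,0,100],[44,19,0,0,100],[44,19,0,0,100]]]}}

```text
time_s: 23.95
position: [0.458, -0.1671, 0.202]
tool_rot: [0.839, -0.544, -0.001, 0.001]
wrist_force: [1.6, 0.4, -0.5]
opening: 0.0922
```

```bash
python3 - <<'E'
from h import *
go((.463,-.3055,.2),-10)
E
```

```text
pos [ 0.458  -0.1671  0.202 ] yaw -65.9 delta mm [128.4  51.9   2. ] twist -55.88953654971792 t 23.95
```

>>> {"name": "step_arm", "arguments": {"steps": [[[44,18,0,0,100],[40,16,0,0,100],[22,9,0,0,100],[0,0,0,-8.5,100],[0,0,0,-8.5,100],[0,0,0,-8.5,100],[0,0,0,-8.5,100],[0,0,0,-8.5,100],[0,0,0,-8.5,100],[0,0,0,-5,100]]]}}

```text
time_s: 24.95
position: [0.4621, -0.2794, 0.2015]
tool_rot: [0.996, -0.084, -0.002, -0.001]
wrist_force: [-0.2, -0.1, 0.1]
opening: 0.0921
```

>>> {"name": "step_arm", "arguments": {"steps": [[[0,0,0,0,100],[0,0,0,0,100]]]}}

```text
time_s: 25.15
position: [0.4625, -0.2798, 0.2023]
tool_rot: [0.996, -0.088, -0.001, -0.0]
wrist_force: [-0.6, 0.7, 1.0]
opening: 0.0918
```

```bash
python3 - <<'E'
from h import *
m=ctrl.camera_model('wrist');im=ctrl.camera('wrist');save(im,'w11.png');np.save('w11.npy',im)
go((.463,-.3055,.2),-10)
for r in ctrl.spot_point('bear_mid','wrist')[:2]:print(r)
print(ctrl.get_obs()['joint_positions'].round(2))
E
```

```text
pos [ 0.4627 -0.2799  0.2025] yaw -10.0 delta mm [ 4.8 25.2  2.5] twist -0.03420272866364371 t 25.2
{'at': [0.4642, -0.3103, 0.0392], 'confidence': 0.6}
[-0.09  0.36  0.71  1.93 -0.29  0.95  0.58]
```

View pics/w11.png

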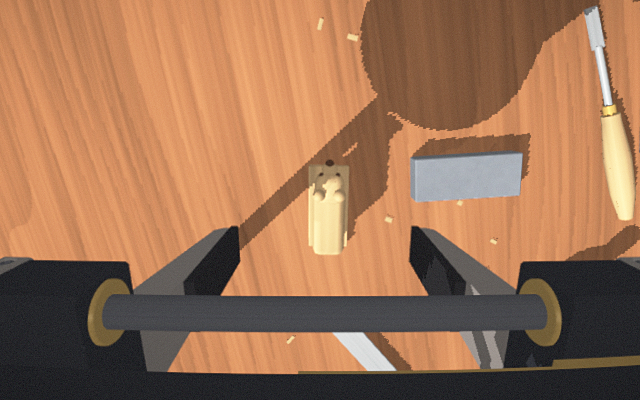

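```bash
python3 - <<'E'
from h import *
im=np.load('w11.npy');save(im,'w11c.png',(280,145,380,265),5)
m=ctrl.camera_model('wrist')
P=onz(m,np.array([[308.5,165.5],[349.,165.5],[309,247],[349,247]]),.012);print(P.round(4))
v=P[1]-P[0];a=np.arctan2(v[1],v[0]);print(np.degrees(a),np.linalg.norm(v))
print((P[0]+P[1])[:2]/2+.044*np.array([np.sin(a),-np.cos(a)]))
E
```

```text
[[ 0.4508 -0.26    0.012 ]
 [ 0.4919 -0.2673  0.012 ]
 [ 0.4347 -0.3482  0.012 ]
 [ 0.4779 -0.3559  0.012 ]]
-9.998150728778445 0.041772519751061755
[ 0.46369325 -0.30699164]
```

View pics/w11c.png

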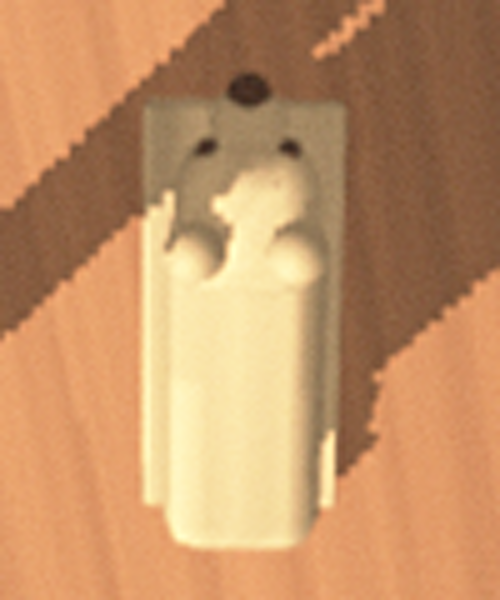

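>>> {"name": "step_arm", "arguments": {"steps": [[[6,27,25,0,65],[0,0,45,0,65],[0,0,45,0,65],[0,0,25,0,65],[0,0,8,0,65],[0,0,0,0,65],[0,0,0,0,65]]]}}

```text
time_s: 25.95
position: [0.4653, -0.3083, 0.0568]
tool_rot: [0.996, -0.087, 0.001, 0.0]
wrist_force: [0.1, -0.4, 0.3]
opening: 0.0597
```

```bash
python3 -c "
from h import *
go((.4637,-.307,.042),-10)
im=ctrl.camera('wrist');save(im,'w12.png')"
```

```text
pos [ 0.4653 -0.3083  0.0568] yaw -9.9 delta mm [-1.8 -1.1 14.7] twist 0.06662261727036878 t 25.95
```

View pics/w12.png

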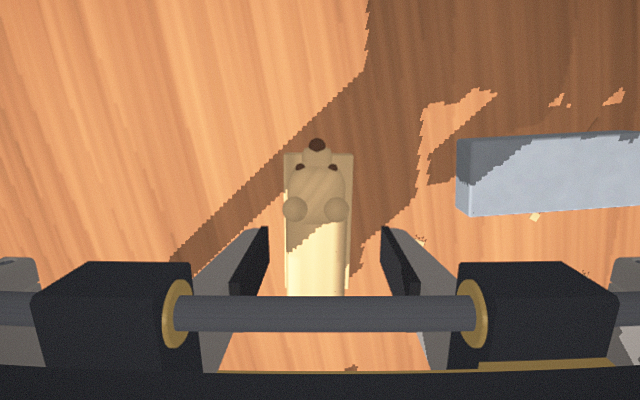

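>>> {"name": "step_arm", "arguments": {"steps": [[[-2,-1,8,0,65],[0,0,5,0,65],[0,0,0,0,65],[0,0,0,0,0],[0,0,0,0,0],[0,0,0,0,0],[0,0,0,0,0],[0,0,0,0,0],[0,0,0,0,0]]], "force": 25}}

```text
time_s: 26.9
position: [0.4626, -0.3064, 0.0426]
tool_rot: [0.996, -0.086, -0.0, -0.0]
wrist_force: [-1.7, 0.4, 1.6]
opening: 0.0296
```

```bash
python3 -c "
from h import *
go((.4637,-.307,.042),-10)"
```

```text
pos [ 0.4626 -0.3064  0.0426] yaw -9.9 delta mm [1.2 0.4 0.6] twist 0.08381936467874596 t 26.9
```

>>> {"name": "step_arm", "arguments": {"steps": [[[0,0,-10,0,0],[0,0,-25,0,0],[0,0,-45,0,0],[0,0,-45,0,0],[0,0,-30,0,0],[0,0,-5,0,0],[0,0,0,0,0],[0,0,0,0,0]]]}}

```text
time_s: 27.7
position: [0.4621, -0.3056, 0.2014]
tool_rot: [0.996, -0.086, -0.001, -0.001]
wrist_force: [0.3, 0.6, -2.2]
opening: 0.0299
```

```bash
python3 -c "
from h import *
go((.4212,.139,.2),-95.5)"
```

```text
pos [ 0.4621 -0.3056  0.2014] yaw -9.9 delta mm [-116.6 -430.9    2. ] twist 85.60589534012152 t 27.7
```

>>> {"name": "step_arm", "arguments": {"steps": [[[-6,-23,0,0,0],[-11,-40,0,0,0],[-12,-44,0,0,0],[-12,-45,0,0,0],[-12,-45,0,0,0],[-12,-45,0,0,0],[-12,-45,0,0,0],[-12,-45,0,0,0],[-11,-40,0,0,0],[-10,-36,0,0,0]]]}}

```text
time_s: 28.7
position: [0.423, 0.1163, 0.2012]
tool_rot: [0.996, -0.086, -0.001, 0.001]
wrist_force: [1.1, -0.7, -0.9]
opening: 0.0296
```

>>> {"name": "step_arm", "arguments": {"steps": [[[-6,-20,0,0,0],[0,0,0,8.5,0],[0,0,0,8.5,0],[0,0,0,8.5,0],[0,0,0,8.5,0],[0,0,0,8.5,0],[0,0,0,8.5,0],[0,0,0,8.5,0],[0,0,0,8.5,0],[0,0,0,8.5,0]]]}}

```text
time_s: 29.7
position: [0.421, 0.1347, 0.2011]
tool_rot: [0.727, -0.687, -0.0, 0.002]
wrist_force: [0.3, 0.3, -1.6]
opening: 0.0298
```

>>> {"name": "step_arm", "arguments": {"steps": [[[0,0,20,8.5,0],[0,0,30,0,0],[0,0,20,0,0],[0,0,0,0,0],[0,0,0,0,0],[0,0,0,0,0]]]}}

```text
time_s: 30.3
position: [0.4226, 0.1352, 0.1331]
tool_rot: [-0.676, 0.737, -0.0, 0.0]
wrist_force: [-0.3, 0.9, -1.4]
opening: 0.0295
```

```bash
python3 - <<'E'
from h import *
go((.4212,.139,.0586),-95.5)
m=ctrl.camera_model('wrist');im=ctrl.camera('wrist');I=im.copy()
def box(c,a,lx,ly,z,col):
    a=np.radians(a);u=np.array([np.cos(a),np.sin(a)]);v=np.array([-u[1],u[0]])
    q=proj(m,[[*(np.array(c)+s*lx/2*u+t*ly/2*v),z] for s,t in((-1,-1),(1,-1),(1,1),(-1,1))]);cv2.polylines(I,[q.round().astype(np.int32)],True,col,1)
box((.4212,.139),-5.5,.088,.042,.016,(255,0,0));box((.4212,.139),-5.5,.112,.066,.016,(255,0,0))
o=ctrl.get_obs();p=o['position'];x=R.from_quat(o['tool_rot']).apply([1,0,0]);y=np.degrees(np.arctan2(x[1],x[0]))
box(p[:2],y+90,.088,.042,p[2]-.0426+.012,(0,0,255))
save(I,'w13.png');print(o['joint_positions'].round(2))
E
```

```text
pos [0.4226 0.1352 0.1331] yaw -94.9 delta mm [-3.7  1.7 74.5] twist 0.5714133914832189 t 30.3
[-0.96  0.3   0.67  2.21 -0.28  0.72 -1.76]
```

View pics/w13.png

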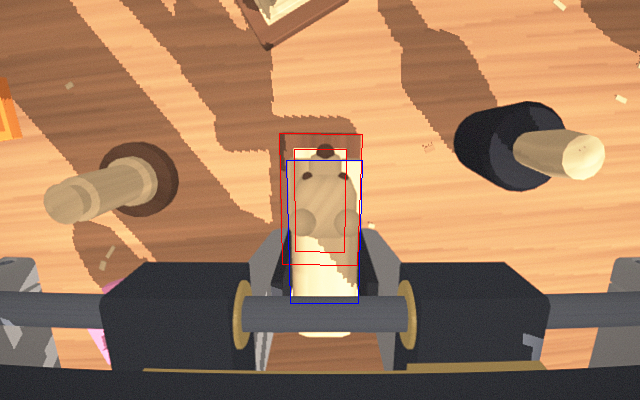

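>>> {"name": "step_arm", "arguments": {"steps": [[[-4,2,20,0.5,0],[0,0,25,0,0],[0,0,16,0,0],[0,0,7,0,0],[0,0,2,0,0],[0,0,0,0,0],[0,0,0,0,0]]]}}

```text
time_s: 31.05
position: [0.4212, 0.1396, 0.0634]
tool_rot: [-0.673, 0.74, -0.0, 0.001]
wrist_force: [0.0, 0.2, -1.2]
opening: 0.0299
```

```bash
python3 - <<'E'
from h import *
go((.4212,.139,.0586),-95.5)
E
```

```text
pos [0.4212 0.1396 0.0634] yaw -95.4 delta mm [ 0.7 -0.1  4.8] twist 0.08501334417803719 t 31.05
```

>>> {"name": "step_arm", "arguments": {"steps": [[[0,0,2,0,0],[0,0,2,0,0],[0,0,1,0,0],[0,0,0,0,0],[0,0,0,0,0]]]}}

```text
time_s: 31.55
position: [0.4208, 0.1397, 0.0585]
tool_rot: [-0.673, 0.74, 0.0, 0.001]
wrist_force: [-3.0, -0.5, 12.8]
opening: 0.0297
```

Contact (12.8 N). Release and lift clear.

>>> {"name": "step_arm", "arguments": {"steps": [[[0,0,0,0,15],[0,0,0,0,50],[0,0,0,0,65],[0,0,0,0,65],[0,0,-15,0,65],[0,0,-30,0,65],[0,0,-45,0,65],[0,0,-45,0,65],[0,0,-20,0,65],[0,0,0,0,65]]]}}

```text
time_s: 32.55
position: [0.4222, 0.1403, 0.2152]
tool_rot: [-0.673, 0.74, 0.0, 0.003]
wrist_force: [-0.1, -0.6, -0.5]
opening: 0.0598
```

```bash
cat > chk.py <<'E'
from h import *
import sys
cams=sys.argv[1].split(',')
tgt={'acorn_mid':(.6243,.0004,.060),'lighthouse_mid':(.4528,.293,.062),'house_mid':(.5945,.1518,.054),'bear_mid':(.4212,.139,.054)}
for c in cams:
    m=ctrl.camera_model(c);im=ctrl.camera(c);np.save('f_'+c+'.npy',im)
    for n,t in tgt.items():
        rs=[r for r in ctrl.spot_point(n,c) if np.linalg.norm(np.array(r['at'])-t)<.05]
        print(c,n,[((np.array(r['at'])-t)*1000).round(1).tolist() for r in rs[:1]])
    save(im,f'f_{c}.png')
go((.4212,.139,.2))
E
python3 chk.py wrist,side,scene
```

```text
wrist acorn_mid []
wrist lighthouse_mid [[-3.1, -0.7, -3.8]]
wrist house_mid []
wrist bear_mid [[-1.3, -1.2, 1.3]]
side acorn_mid [[-2.1, -2.4, 2.8]]
side lighthouse_mid [[1.0, -3.1, -3.1]]
side house_mid [[1.3, -2.6, -3.5]]
side bear_mid [[2.1, 3.8, 2.7]]
scene acorn_mid [[-2.7, -1.1, 0.3]]
scene lighthouse_mid [[0.6, -2.0, 1.3]]
scene house_mid [[-0.5, -1.6, -3.2]]
scene bear_mid [[-1.6, 2.1, 1.1]]
pos [0.4205 0.1393 0.2125] yaw -95.4 delta mm [ 0.3 -0.8 12.5] twist None t 33.3
```

View pics/f_wrist.png

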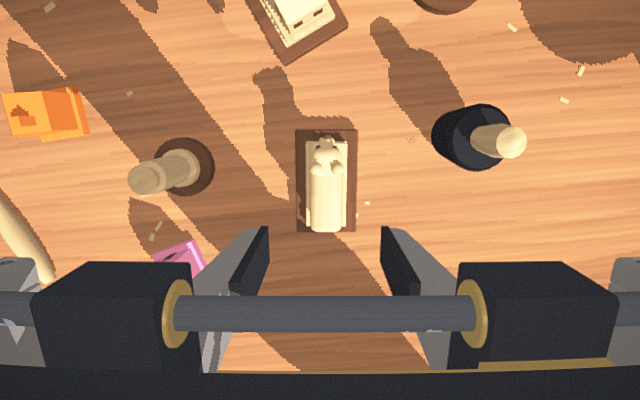

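View pics/f_side.png

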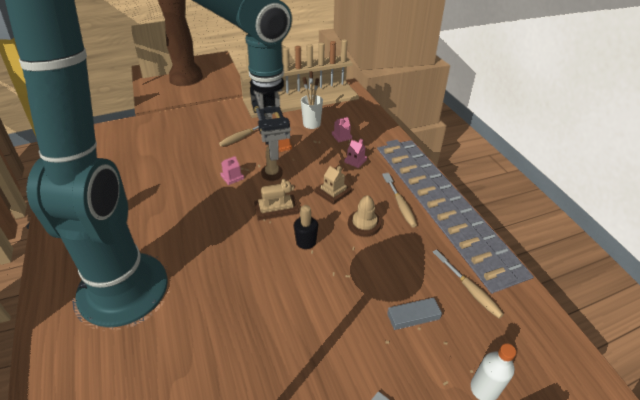

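View pics/f_scene.png

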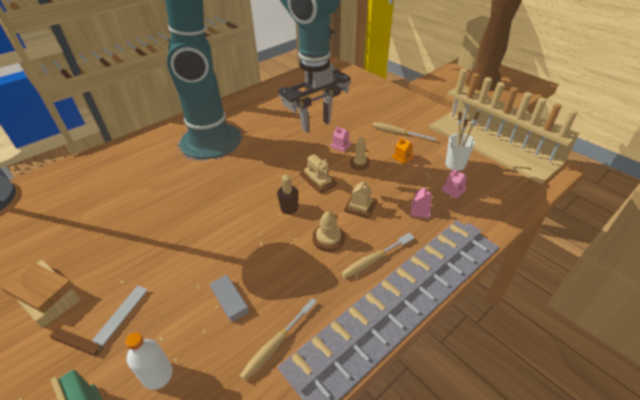

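```bash
python3 - <<'E'
from h import *
o=ctrl.get_obs();t=[]
def C(c):
    m=ctrl.camera_model(c);I=cv2.resize(np.load('f_'+c+'.npy'),None,fx=8,fy=8,interpolation=cv2.INTER_CUBIC)
    a=np.radians(24.2);u=np.array([np.cos(a),np.sin(a)]);v=np.array([-u[1],u[0]])
    for L,z,col in((.076,.016,(255,0,0)),(.052,.016,(0,255,0)),(.052,.028,(0,0,255))):
        q=proj(m,[[*(np.array([.5945,.1518])+L/2*(s*u+w*v)),z] for s,w in((-1,-1),(1,-1),(1,1),(-1,1))]);cv2.polylines(I,[(q*8+4).round().astype(np.int32)],True,col,1)
    k=(q.mean(0)*8).astype(int);return I[k[1]-250:k[1]+200,k[0]-200:k[0]+200]
save(np.hstack([C('scene'),C('side')]),'hc.png')
print(o['time_s'],o['position'],np.abs(o['dq']).max())
E
```

```text
33.3 [0.42047431 0.13932725 0.2125329 ] 0.0034661635902641873
```

View pics/hc.png

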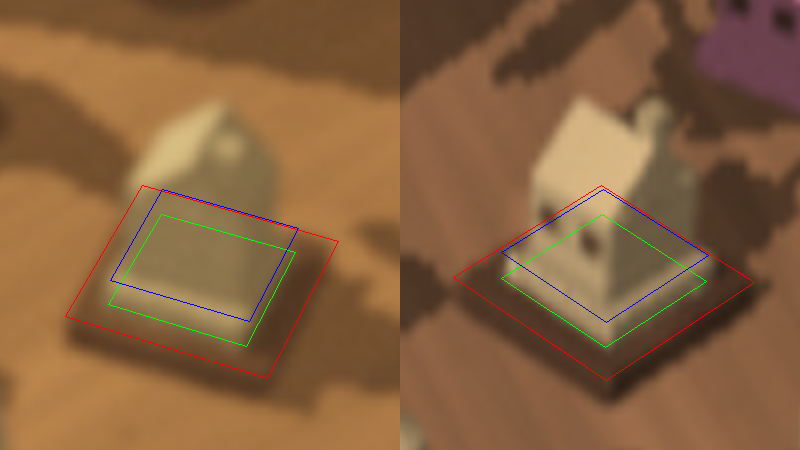

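The house sits flat, square and centred within about 2–3 mm. All checks are good, so I'm handing in.

```bash
python3 -c "
from workcell import ctrl
print(ctrl.close_job())"
```

```text
the job is handed in; nothing more can be done
None
```

All four carvings are standing on their own plinths, and I handed the job in at about 33 s of the 120 s allowed. The hand-in reports no verdict, so this rests on my own checks.

- **Placing:** I moved the house, acorn, lighthouse and bear in that order. Each was gripped on its flat or cylindrical part, lowered onto its plinth and released there. The mallet and the pink and orange look-alike houses were not touched.
- **Position:** In the last pictures, every carving the networks reported was within about 4.5 mm of its plinth centre, against the 12 mm allowed. The wrist view did not report the acorn or the house, so those two rest on the scene and side cameras.
- **Angle and tilt:** The house and the bear are lined up with their plinths to within a degree or two by the pictures and the gripper angle. All four look upright, and the mallet is standing.
- **Disagreement:** Both fixed cameras put the house point about 3.3 mm low, close to the 4 mm height limit. The overlay shows its foot flat on the plinth, so I took this as detector error. The lighthouse height also differed between cameras, reading 1 mm high to 4 mm low.

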